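# Hold the cover plate over its screw holes

### The job

Take the black brush off the open blue enclosure and lay it flat on the mat, clear of the enclosure. Then pick up the aluminium cover plate by its handle and hold it level about 15 mm above the enclosure, each of its four screw holes straight over a threaded hole (either way round), ready for the screws; finish while still holding it there, the cover touching nothing but the gripper. Leave the solder reel, tin, side cutters and screwdriver where they are.

Things in the scene. Friction and masses are not known exactly. Their poses are not given: they have to be found in the camera images.
- enclosure: Open blue instrument enclosure, fixed to the bench: 130 (its x) x 100 (its y) x 40 mm high, walls 4 mm, small feet 15 mm out at its short (x) ends. Origin: centre of its underside, on the mat; z up. Inside, fixed: a circuit board (top 29 mm over the mat) and a terminal strip. In each inner corner a brass boss, 13 mm across, top flush with the rim, with a 5 mm threaded bore.
- cover: Loose aluminium cover plate, 130 (its x) x 100 (its y) x 4 mm, about 0.18 kg, flat on the mat, handle up; a 9 mm screw hole near each corner. Origin: centre of its underside, z up; balanced about the middle. Black bow handle along its x: bar 74 mm long, 12 mm wide, 22 to 36 mm above the underside, two legs with 50 mm clear between. Fits the enclosure either way round.
- cover_grip (a point): Centre of the cover's handle bar, 29 mm above the cover's underside; pinch across the cover's y, 12 mm wide.
- dust_brush: Black static brush, 16 (its x) x 122 (its y) x 10 mm, 30 g; origin: middle of its underside, bristles at -y. It lies loose across the open enclosure on the rims of the two long walls (underside 40 mm over the mat). Pinch across its x near the middle, 16 mm wide; with wide-open fingers keep the tips just above the rim.
- thread0 (a point): Centre of threaded bore 0 of the enclosure at the top of its boss, at (+54, +39, 40) mm in the enclosure's frame.
- thread1 (a point): Centre of threaded bore 1 of the enclosure at the top of its boss, at (-54, +39, 40) mm in the enclosure's frame.
- thread2 (a point): Centre of threaded bore 2 of the enclosure at the top of its boss, at (-54, -39, 40) mm in the enclosure's frame.
- thread3 (a point): Centre of threaded bore 3 of the enclosure at the top of its boss, at (+54, -39, 40) mm in the enclosure's frame.
- hole0 (a point): Centre of the cover's screw hole 0 at the underside, at (+54, +39, 0) mm in the cover's frame; belongs over thread0, or over thread2 with the cover half-turned.
- hole1 (a point): Centre of the cover's screw hole 1 at the underside, at (-54, +39, 0) mm in the cover's frame; belongs over thread1, or over thread3 with the cover half-turned.
- hole2 (a point): Centre of the cover's screw hole 2 at the underside, at (-54, -39, 0) mm in the cover's frame; belongs over thread2, or over thread0 with the cover half-turned.
- hole3 (a point): Centre of the cover's screw hole 3 at the underside, at (+54, -39, 0) mm in the cover's frame; belongs over thread3, or over thread1 with the cover half-turned.
- reel: Bystander: white reel of solder wire standing on its flange, 54 mm across, 46 mm high; origin at the centre of its underside.
- tin: Bystander: round light-grey tip-cleaner tin, 50 mm across, 24 mm high; origin at the centre of its underside.
- cutters: Bystander: red-handled side cutters lying flat, 56 x 123 (its y) x 13 mm; origin at the middle of its underside.
- driver: Bystander: blue and yellow screwdriver lying on the mat, 128 mm long (its y), 16 mm thick; origin at the middle of its underside. (The free mat for laying things down is x 0.42 to 0.68, y 0.02 to 0.42 m, between the listed things; a tall instrument stands behind x 0.68 at y below 0.08.)
Mind the look-alikes: they are no part of the job. There is more than one size of the cover; the one meant has the size given above.

How it is judged:
By the outcome, as a careful person would: the job done as asked, in the order asked, and still so for the second after the job is handed in, while the arm keeps its last pose, push and grip.
It also fails if it takes over 51 s, if anything falls off the work surface, if the arm or the gripper's body presses on something with over 40 N, if the wrist force passes 120 N, or if a joint passes its speed limit or range.

### The arm

A 7-joint arm with a two-finger parallel gripper is mounted at the origin on a cart in front of the work surface, level with it; the furniture and walls round the work are solid. World frame = base frame: x ahead of the robot, y to its left, z up, the work surface at z = 0. Lengths are in m, angles in rad, forces in N, time in s.
With the tool pointing down it reaches from about 0.35 to 0.9 m from the base axis. Payload 8.1 kg.
Tool frame: the origin (TCP) lies between the finger pads; the fingertips stand 17 mm ahead of it and the grasp point (between the pads) lies 2 mm behind it (ctrl.tip_reach is the distance from the TCP to the fingertips, in m); z points along the fingers, y is the line along which they close (so a half turn about z gives the same grasp; the last joint's range is limited). The gripper opens to 85 mm and grips with 20 to 120 N. Pads are 22 mm wide; open, the fingers measure 114 mm over their backs; the gripper's body (76 mm by 85 mm) begins 54 mm behind the grasp point. The pads swing forward as they close: fully open they stand 13 mm farther back than shut.
Start: joints at [1.063, 0.434, 0.025, 1.573, -0.012, 1.134, -0.075], TCP at [0.246, -0.575, 0.248] pointing down, gripper open.
Joint ranges: [-2.62, 2.62], [-0.44, 2.09], [-1.27, 1.32], [0.08, 2.57], [-1.32, 4.46], [0.12, 2], [-2.74, 2.74]. Speed limits (rad/s): [2.22, 2.22, 3.01, 3.01, 3.14, 3.14, 3.14].

### API

Orientations are given as [roll, pitch, yaw] about the fixed x, y, z axes, in that order (R = Rz(yaw) Ry(pitch) Rx(roll)).
In Python, from rig import ctrl, cams gives the robot as it stands.
- The arm moves only by the tool move_arm, never from a script. Its argument "rows" is a list of rows, each a list of 7 numbers: the shift along the tool's x, y, z normalised to -1 to 1, where 1 is 80 mm, then the turn, a rotation vector about the tool's x, y, z normalised to -1 to 1, where 1 is pi rad, then the gripper's target within -1 to 1 (fully open at 1, half-way at 0, shut at -1). In form: [[dx, dy, dz, rx, ry, rz, hand], ...]. A call has 1 to 8 rows; each row is the pose to reach, as a shift and turn from the pose commanded when the call began, along the tool's axes at that moment, turning the shorter way round; what a row does not reach only later rows make up. A row lasts 1/12 s, in which the tool goes at most 41.7 mm and 7.16 degrees, less where a joint would pass 70% of its speed; a pose out of reach is approached as far as the arm can. A call with a number of a shift or a turn outside -1 to 1 is refused whole. A call with a gripper value outside its range is refused whole. The fingers move at their own pace and stop on an object; "squeeze" is the grip in N (left out, the last holds). Time passes only in rows, so rows that repeat a pose let the fingers close. It gives the time, the measured TCP pose, the force, the opening and the grip force at its end, in the units of the state.
- ctrl.read_state(): the state, without advancing time (a new reading comes with each control period).
- cams.grab_frame(name): name is "side" or "top"; returns a dict with "image" (480x640x3 uint8, red, green, blue), "fov_y" (degrees; the focal length in pixels is half the picture's height over the tangent of half this angle, whatever the lens; pixels are square), "cx", "cy" (the principal point, pixels), "k1" (the pictures are not rectified: a ray, as slopes to the right and down, at radius r is drawn at 1 + k1 r^2 times it, then the intrinsics apply), "R" (3x3) and "t" (3): a world point X has camera coordinates R X + t. Camera axes: x right, y down, z forward; pixel columns grow to the right and rows downward; lengths in m; the calibration is good to about 2 mm. A picture is of the moment at which its call begins. There is no depth.
- ctrl.finish_job(): hands the job in; it is judged then, once.
The state is a dict: "t": time; "qpos": joint angles; "qd": joint speeds; "joint_torque": joint torques, N m; "eef_pos": TCP position; "orientation": TCP orientation; "contact_force": force on the tool from outside, world axes, zero at the start; "wrist_torque": the same for the moment, N m; "finger_gap": opening from 0.0 (shut) to 1.0 (fully open); "finger_force": force on a finger pad.
Only numpy, scipy, OpenCV 4.12 (cv2) and the standard library are available. Lean on these libraries where they do the work, as an engineer would, in place of code of your own. Each camera call takes 0.05 s, during which the arm holds its last target. There are 200 camera calls.

## Working session

There is one attempt and no reset: what is moved stays moved. The work goes in short steps, Python scripts to look and compute and a tool call to move; the robot and the scene stay as the last step left them, time stands still between calls to the robot, and variables do not carry over. Pictures are saved under pics/ and viewed, at most 10 in all, crops included, and the job is handed in when it is done.

Besides the shell and the picture viewer there is one more tool, called after "Call:" as a command line: name --pt "numbers of a row" for each row, then --argument value for the rest. move_arm: Moves the arm, as the interface text tells. Scaled input: -1 to 1 covers 80 mm each way for a shift and pi rad each way for a turn. Its arguments: {"type":"object","properties":{"rows":{"type":"array","items":{"type":"array","items":{"type":"number","minimum":-1,"maximum":1}}},"squeeze":{"type":"number"}},"required":["rows"]}

```bash
mkdir -p pics; ls
cat > h.py <<'E'
import numpy as np, cv2
from rig import ctrl, cams
def K(f):
    h=f["image"].shape[0]; F=h/2/np.tan(np.radians(f["fov_y"])/2)
    return F
def ray(f,u,v):
    F=K(f); a=np.array([(u-f["cx"])/F,(v-f["cy"])/F]); s=a.copy()
    for _ in range(30): s=a/(1+f["k1"]*(s@s))
    R=np.array(f["R"]);t=np.array(f["t"])
    return -R.T@t, R.T@np.array([s[0],s[1],1.])
def plane(f,u,v,z):
    o,d=ray(f,u,v); return o+d*(z-o[2])/d[2]
def proj(f,X):
    c=np.array(f["R"])@np.array(X)+np.array(f["t"]); s=c[:2]/c[2]; s=s*(1+f["k1"]*(s@s)); return s*K(f)+[f["cx"],f["cy"]]
def save(f,name,crop=None,sc=1):
    im=f["image"][:,:,::-1]
    if crop: x0,y0,x1,y1=crop; im=im[y0:y1,x0:x1]
    cv2.imwrite("pics/"+name,cv2.resize(im,None,fx=sc,fy=sc,interpolation=cv2.INTER_CUBIC))
E
python3 - <<'E'
from h import *
for n in ("top","side"):
    f=cams.grab_frame(n); save(f,n+"0.png"); print(n,f["fov_y"],f["cx"],f["cy"],f["k1"],-np.array(f["R"]).T@f["t"])
    np.save(n+"0.npy",f,allow_pickle=True)
print(ctrl.read_state())
E
```

```text
pics
top 57.00012369047617 322.43114602803195 240.8935439219993 0.0258467126176155 [0.34413694 0.33812476 1.09771975]
side 57.13771470308682 313.33672643998074 243.59420292417354 -0.11166713298502892 [0.06298621 1.15626772 0.85406156]
{'t': 0.1, 'qpos': array([ 1.0633988 ,  0.43514931,  0.02497743,  1.57399304, -0.011586  ,
        1.13401876, -0.07510313]), 'qd': array([-0.00070524, -0.0026895 ,  0.00060045, -0.0018436 , -0.00280161,
       -0.00061186, -0.00125065]), 'joint_torque': array([ 2.11808117e-03, -6.71759105e+01,  1.02746755e+00, -3.16905999e+01,
        1.58353848e-02,  7.19485630e-03, -3.81493851e-05]), 'eef_pos': array([ 0.2459242 , -0.57411707,  0.24761202]), 'orientation': array([-3.14017619e+00,  1.43640540e-04,  4.04727669e-01]), 'contact_force': array([-0.21248638,  0.24560166,  0.24355179]), 'wrist_torque': array([-0.01746773, -0.05713147, -0.0206292 ]), 'finger_force': 0.0, 'finger_gap': 1.001972604131515}
```

View pics/top0.png

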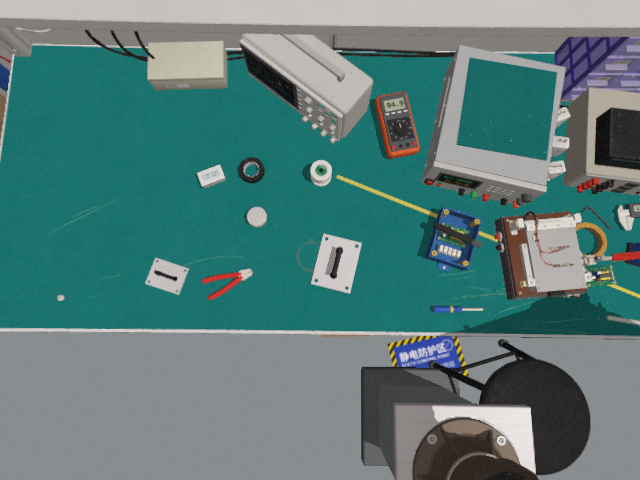

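View pics/side0.png

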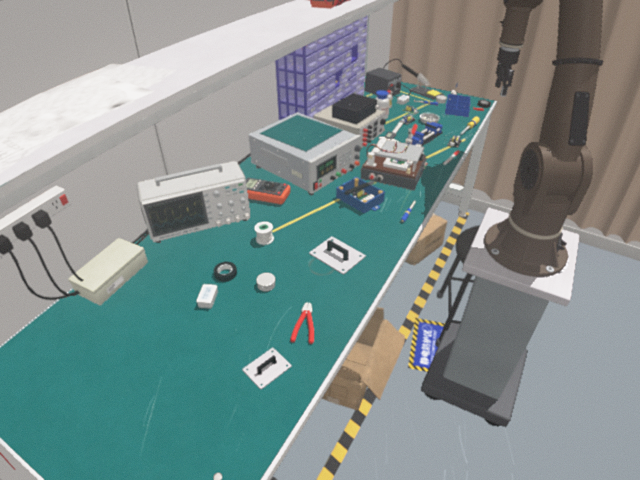

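Top view: there are two candidate covers, a large plate at (337,263) and a small plate at (167,276). The enclosure is at (454,238), with the brush across it at (457,234). I'll measure these and confirm in an enlarged crop.

Run:
```python
from h import *
f=np.load("top0.npy",allow_pickle=True).item()
save(f,"crop1.png",(300,190,500,320),4)
im=f["image"]; hsv=cv2.cvtColor(im,cv2.COLOR_RGB2HSV)
def big(mask,box):
    m=np.zeros(mask.shape,np.uint8); x0,y0,x1,y1=box; m[y0:y1,x0:x1]=mask[y0:y1,x0:x1]
    c=max(cv2.findContours(m*255,cv2.RETR_EXTERNAL,cv2.CHAIN_APPROX_NONE)[0],key=cv2.contourArea); return c
white=((hsv[...,1]<60)&(hsv[...,2]>120)).astype(np.uint8)
for nm,b in (("big",(300,225,370,300)),("small",(140,250,195,300))):
    c=big(white,b); w=np.array([plane(f,*p[0],0.004)[:2] for p in c],np.float32)
    print(nm,cv2.minAreaRect(w))
print("pix colours",im[250,425:490:4].tolist())
blue=((hsv[...,0]>105)&(hsv[...,0]<130)&(hsv[...,1]>100)).astype(np.uint8)
c=big(cv2.morphologyEx(blue,cv2.MORPH_CLOSE,np.ones((7,7))),(425,200,490,280)); w=np.array([plane(f,*p[0],0.04)[:2] for p in c],np.float32); print("encl",cv2.minAreaRect(w),cv2.boundingRect(c))
```

```text
big ((0.48391950130462646, 0.2987051010131836), (0.10060515999794006, 0.1324627697467804), 76.88867950439453)
small ((0.4467836618423462, 0.7164391875267029), (0.09047593921422958, 0.06968703866004944), 72.6138687133789)
pix colours [[7, 69, 64], [31, 44, 67], [119, 128, 142], [104, 101, 105], [228, 225, 220], [225, 216, 200], [201, 187, 160], [200, 196, 193], [122, 127, 143], [48, 65, 97], [33, 60, 94], [28, 43, 67], [47, 102, 142], [31, 116, 112], [24, 110, 107], [26, 112, 109], [27, 112, 107]]
encl ((0.5376946330070496, 0.016757547855377197), (0.10451794415712357, 0.15137486159801483), 72.76041412353516) (426, 208, 55, 63)
```

View pics/crop1.png

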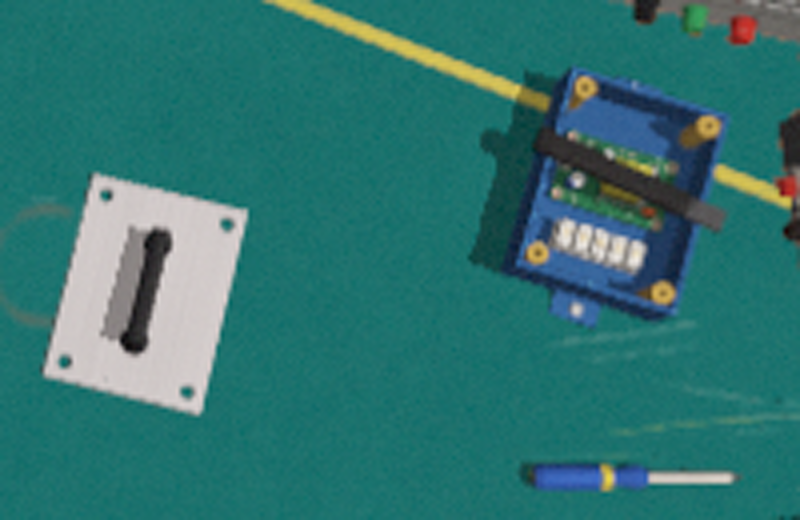

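The crop shows the big plate with 4 holes at crop (106,195), (227,225), (65,361), (187,392). It measures 100 x 132 mm, so it is the cover meant; the small one is 90 x 70 mm. Boss bores are at (585,88), (708,126), (538,252), (662,292). The brush runs from (540,140) to (722,218), with the grey bristles at lower right.

```bash
cat > m.py <<'E'
from h import *
def fit(pts,tmpl):  # rigid 2D fit
    P=np.array(pts)[:,:2];T=np.array(tmpl);p0=P.mean(0)
    H=(T).T@(P-p0);a=np.arctan2(H[0,1]-H[1,0],H[0,0]+H[1,1])
    R=np.array([[np.cos(a),-np.sin(a)],[np.sin(a),np.cos(a)]]);r=P-p0-T@R.T
    return p0,a,np.linalg.norm(r,axis=1)*1e3
E
python3 - <<'E'
from m import *
f=np.load("top0.npy",allow_pickle=True).item();im=f["image"]
up=lambda p:(300+(p[0]+.5)/4-.5,190+(p[1]+.5)/4-.5)
hs=[(106,195),(227,225),(65,361),(187,392)]; bs=[(585,88),(708,126),(538,252),(662,292)]
# order TL,TR,BL,BR in image: x world up-image, y world left -> x'=along long side up
T=np.array([(54,39),(54,-39),(-54,39),(-54,-39)])/1e3
g=im.astype(int); 
def refine(p,dark):
    u,v=up(p); u0,v0=int(round(u)),int(round(v)); s=g[v0-3:v0+4,u0-3:u0+4]; 
    w=np.clip(190-s[...,0],0,None) ; yy,xx=np.mgrid[-3:4,-3:4]
    return u0+(w*xx).sum()/w.sum(),v0+(w*yy).sum()/w.sum()
hr=[refine(p,1) for p in hs]; print("hole px",np.round([up(p) for p in hs],2).tolist(),np.round(hr,2).tolist())
for nm,pts,z in (("cover click",[up(p) for p in hs],.003),("cover ref",hr,.003),("encl",[up(p) for p in bs],.04)):
    print(nm,fit([plane(f,*p,z) for p in pts],T))
for e in ((540,140),(722,218)): print("brush end",plane(f,*up(e),.05))
k=np.load("side0.npy",allow_pickle=True).item()
save(k,"crop2.png",(300,170,400,280),6) if 0 else save(k,"crop2.png",(290,165,420,275),6)
E
```

```text
hole px [[326.12, 238.38], [356.38, 245.88], [315.88, 279.88], [346.38, 287.62]] [[326.11, 238.35], [356.27, 245.66], [315.71, 279.97], [346.25, 287.63]]
cover click (array([0.48400868, 0.29842207]), np.float64(-0.23209009367323094), array([0.25383783, 0.26007406, 0.39779414, 0.05139386]))
cover ref (array([0.48409772, 0.2986696 ]), np.float64(-0.231344466008051), array([0.03894382, 0.1636667 , 0.1041621 , 0.18517681]))
encl (array([0.54660485, 0.01004893]), np.float64(-0.3051147076766559), array([0.46615629, 0.13960254, 0.44553975, 0.41802049]))
brush end [0.57412792 0.0622462  0.05      ]
brush end [ 0.52758907 -0.0452345   0.05      ]
```

View pics/crop2.png

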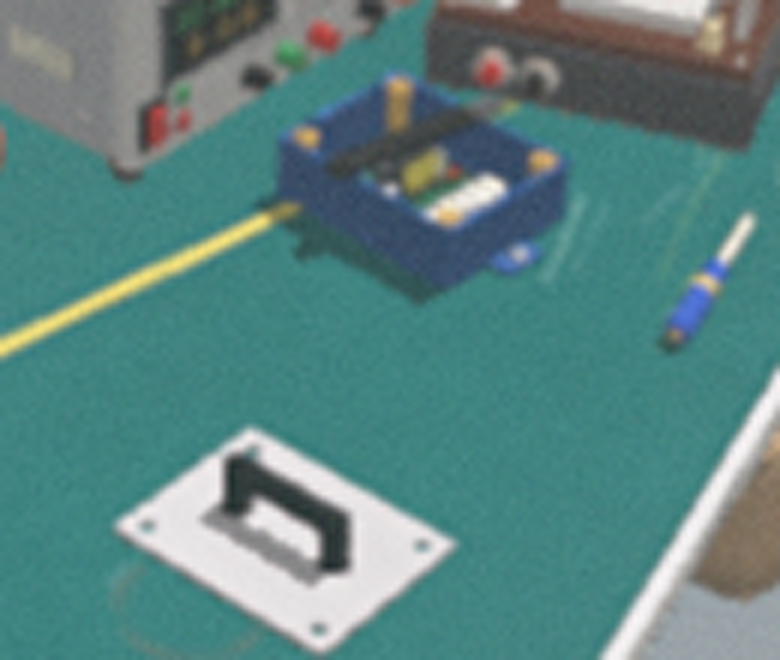

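Run:
```python
from m import *
f=np.load("top0.npy",allow_pickle=True).item();k=np.load("side0.npy",allow_pickle=True).item()
up=lambda p:(290+(p[0]+.5)/6-.5,165+(p[1]+.5)/6-.5)
T=np.array([(54,39),(54,-39),(-54,39),(-54,-39)])/1e3
b=[up(p) for p in ((308,137),(400,88),(450,217),(543,160))]
print("encl side",fit([plane(k,*p,.04) for p in b],T))
c=[up(p) for p in ((148,526),(250,452),(319,629),(422,546))]
print("cover side",fit([plane(k,*p,.003) for p in c],T))
for e in ((335,168),(515,98)): print("brush",plane(k,*up(e),.047))
for n,p,z in(("reel",(320,172),.04),("tin",(257,217),.024),("box",(560,240),.1)): print(n,plane(f,*p,z))
```

```text
encl side (array([0.54415671, 0.01483592]), np.float64(-0.2977834874607059), array([1.58657881, 2.37946478, 0.61294707, 1.37247492]))
cover side (array([0.48311243, 0.30162399]), np.float64(-0.22217126329119505), array([1.23130782, 1.68946045, 0.69351891, 0.19756325]))
brush [0.57499294 0.06487317 0.047     ]
brush [ 0.51729412 -0.04782624  0.047     ]
reel [0.70706301 0.34172776 0.04      ]
tin [0.59344605 0.49696564 0.024     ]
box [ 0.53077126 -0.20884745  0.1       ]
```

Call:
move_arm --pt "0.91 -0.74 0 0 0 0 1" --pt "0.91 -0.74 0 0 0 0 1" --pt "0.91 -0.74 0 0 0 0 1" --pt "0.91 -0.74 0 0 0 0 1"

```text
t: 0.43
eef_pos: [0.2926, -0.4875, 0.2482]
orientation: [-3.14, -0.002, 0.411]
contact_force: [-0.5, -0.4, -0.1]
finger_gap: 1.001
finger_force: 0.0
```

Call:
move_arm --pt "0.91 -0.74 0 0 0 0 0" --pt "0.91 -0.74 0 0 0 0 0" --pt "0.91 -0.74 0 0 0 0 0" --pt "0.91 -0.74 0 0 0 0 0"

```text
t: 0.77
eef_pos: [0.3355, -0.4052, 0.2483]
orientation: [-3.141, -0.001, 0.41]
contact_force: [-0.2, -0.1, -0.9]
finger_gap: 0.504
finger_force: 0.0
```

Call:
move_arm --pt "0.91 -0.74 0 0 0 0 0" --pt "0.91 -0.74 0 0 0 0 0" --pt "0.91 -0.74 0 0 0 0 0" --pt "0.91 -0.74 0 0 0 0 0"

```text
t: 1.1
eef_pos: [0.3787, -0.3228, 0.2484]
orientation: [-3.141, -0.001, 0.41]
contact_force: [0.2, -0.3, -0.4]
finger_gap: 0.497
finger_force: 0.0
```

Call:
move_arm --pt "0.91 -0.74 0 0 0 0 0" --pt "0.91 -0.74 0 0 0 0 0" --pt "0.91 -0.74 0 0 0 0 0" --pt "0.91 -0.74 0 0 0 0 0"

```text
t: 1.43
eef_pos: [0.4221, -0.2402, 0.2483]
orientation: [-3.141, -0.001, 0.409]
contact_force: [0.0, -0.5, 1.1]
finger_gap: 0.501
finger_force: 0.0
```

Call:
move_arm --pt "0.91 -0.74 0 0 0 0 0" --pt "0.91 -0.74 0 0 0 0 0" --pt "0.91 -0.74 0 0 0 0 0" --pt "0.91 -0.74 0 0 0 0 0"

```text
t: 1.77
eef_pos: [0.4657, -0.1574, 0.2483]
orientation: [-3.141, -0.001, 0.409]
contact_force: [-0.3, -0.7, -0.3]
finger_gap: 0.496
finger_force: 0.0
```

Call:
move_arm --pt "0.91 -0.74 0 0 0 0 0" --pt "0.91 -0.74 0 0 0 0 0" --pt "0.91 -0.74 0 0 0 0 0" --pt "0.91 -0.74 0 0 0 0 0"

```text
t: 2.1
eef_pos: [0.5092, -0.0745, 0.2481]
orientation: [-3.141, -0.001, 0.408]
contact_force: [-0.2, -1.6, 0.5]
finger_gap: 0.499
finger_force: 0.0
```

Call:
move_arm --pt "0 0 0 0 0 -0.24 0" --pt "0 0 0 0 0 -0.24 0" --pt "0 0 0 0 0 -0.24 0" --pt "0 0 0 0 0 -0.24 0" --pt "0 0 0 0 0 -0.24 0" --pt "0 0 0 0 0 -0.24 0" --pt "0 0 0 0 0 -0.24 0" --pt "0 0 0 0 0 -0.24 0"

```text
t: 2.77
eef_pos: [0.5074, -0.0785, 0.2481]
orientation: [-3.141, 0.001, 1.152]
contact_force: [-0.4, -0.3, -0.5]
finger_gap: 0.502
finger_force: 0.0
```

Call:
move_arm --pt "0.6 0.02 0.6 0 0 0 0" --pt "0.6 0.02 0.6 0 0 0 0" --pt "0.6 0.02 0.6 0 0 0 0" --pt "0.6 0.02 0.6 0 0 0 0"

```text
t: 3.1
eef_pos: [0.5279, -0.0328, 0.1992]
orientation: [-3.139, 0.001, 1.156]
contact_force: [-0.1, -0.1, 0.1]
finger_gap: 0.501
finger_force: 0.0
```

Call:
move_arm --pt "0.6 0.02 1 0 0 -0.004 0" --pt "0.6 0.02 1 0 0 -0.004 0" --pt "0.6 0.02 1 0 0 -0.004 0" --pt "0.6 0.02 1 0 0 -0.004 0" --pt "0.6 0.02 1 0 0 -0.004 0"

```text
t: 3.52
eef_pos: [0.5493, 0.0093, 0.121]
orientation: [3.141, 0.001, 1.169]
contact_force: [-0.8, -0.2, -0.1]
finger_gap: 0.498
finger_force: 0.0
```

Run:
```python
from h import *
s=ctrl.read_state(); print(s["eef_pos"],s["orientation"],ctrl.tip_reach)
k=cams.grab_frame("side"); save(k,"s1.png",(310,120,430,220),6); f=cams.grab_frame("top")
a=cv2.resize(k["image"][120:220,310:430],None,fx=4,fy=4,interpolation=cv2.INTER_CUBIC); b=cv2.resize(f["image"][180:280,410:510],None,fx=4,fy=4,interpolation=cv2.INTER_CUBIC)[:, :310]
cv2.imwrite("pics/s1.png",np.hstack([a,b])[:,:,::-1])
```

```text
[0.54925481 0.00925199 0.12097883] [3.14146580e+00 1.10099199e-03 1.16941367e+00] 0.017
```

View pics/s1.png

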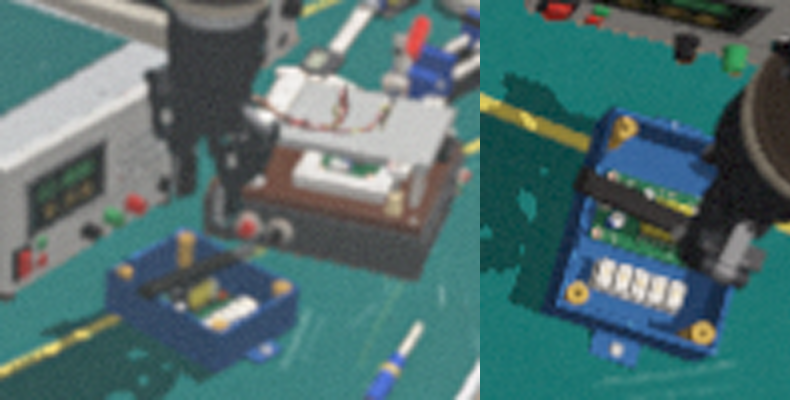

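The fingers straddle the brush line (side view tips at about (185,185) and (232,200), brush centre (205,272)). Descending.

Call:
move_arm --pt "0 0 0.4 0 0 0 0" --pt "0 0 0.6 0 0 0 0" --pt "0 0 0.81 0 0 0 0" --pt "0 0 0.81 0 0 0 0"

```text
t: 3.95
eef_pos: [0.5482, 0.0089, 0.0545]
orientation: [-3.14, 0.002, 1.169]
contact_force: [-0.2, -0.2, 0.9]
finger_gap: 0.5
finger_force: 0.0
```

Call:
move_arm --pt "0 0 0 0 0 0 -1" --pt "0 0 0 0 0 0 -1" --pt "0 0 0 0 0 0 -1" --pt "0 0 0 0 0 0 -1" --pt "0 0 0 0 0 0 -1" --pt "0 0 0 0 0 0 -1" --squeeze 25

```text
t: 4.45
eef_pos: [0.5504, 0.0102, 0.0573]
orientation: [3.139, -0.001, 1.17]
contact_force: [-1.0, -2.0, 8.0]
finger_gap: 0.178
finger_force: 27.2
```

Call:
move_arm --pt "0 0 -0.3 0 0 0 -1" --pt "0 0 -0.8 0 0 0 -1" --pt "0 0 -0.8 0 0 0 -1" --pt "0 0 -0.8 0 0 0 -1"

```text
t: 4.78
eef_pos: [0.5512, 0.0109, 0.1226]
orientation: [3.136, -0.003, 1.171]
contact_force: [0.1, -0.0, -0.5]
finger_gap: 0.179
finger_force: 25.9
```

Call:
move_arm --pt "0.3 -0.3 0 0 0 0 -1" --pt "0.74 -0.73 0 0 0 0 -1" --pt "0.74 -0.73 0 0 0 0 -1" --pt "0.74 -0.73 0 0 0 0 -1"

```text
t: 5.12
eef_pos: [0.5167, 0.0919, 0.1194]
orientation: [-3.14, -0.001, 1.177]
contact_force: [0.5, -0.3, 0.5]
finger_gap: 0.175
finger_force: 25.9
```

Call:
move_arm --pt "0.5 -0.5 0 0 0 0 -1" --pt "0.74 -0.73 0.4 0 0 0 -1" --pt "0.74 -0.73 0.8 0 0 0 -1" --pt "0.74 -0.73 0.8 0 0 0 -1" --pt "0.74 -0.73 0.8 0 0 0 -1"

```text
t: 5.53
eef_pos: [0.4862, 0.1643, 0.054]
orientation: [-3.139, 0.004, 1.173]
contact_force: [0.4, -0.4, 0.3]
finger_gap: 0.178
finger_force: 25.9
```

Call:
move_arm --pt "0 0 0.2 0 0 0 -1" --pt "0 0 0.34 0 0 0 -1" --pt "0 0 0.42 0 0 0 -1" --pt "0 0 0.42 0 0 0 -1" --pt "0 0 0.42 0 0 0 -1"

```text
t: 5.95
eef_pos: [0.488, 0.1645, 0.0223]
orientation: [3.141, 0.0, 1.17]
contact_force: [-0.3, 0.4, -0.1]
finger_gap: 0.177
finger_force: 25.8
```

Run:
```python
from h import *
s=ctrl.read_state(); print(s["eef_pos"],s["contact_force"])
k=cams.grab_frame("side"); save(k,"s2.png",(270,150,400,260),6)
```

```text
[0.48799396 0.16451209 0.02226208] [-0.33196992  0.4433985  -0.05662588]
```

View pics/s2.png

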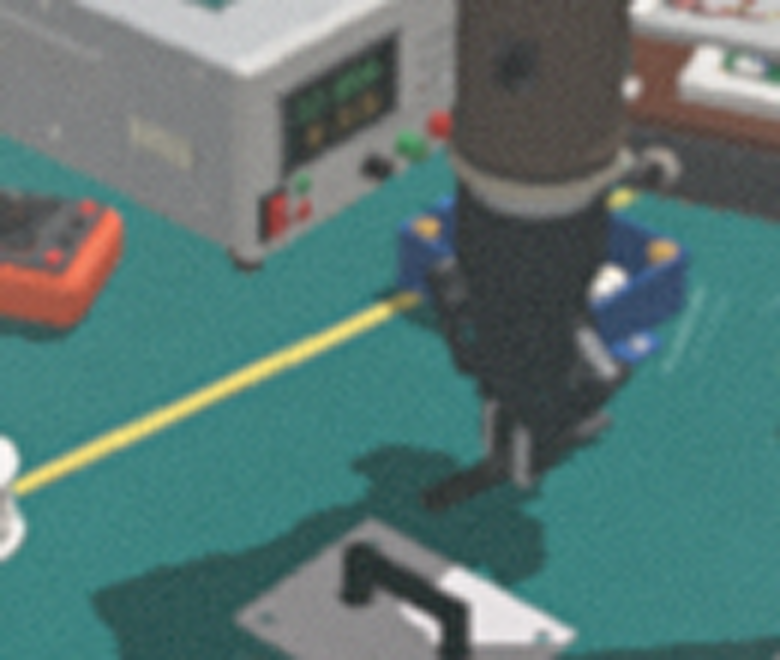

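The brush is held between the tips (520,470), just above the mat and clear of the cover at (370,520). I'll lower it the last 5 mm, release and rise.

Call:
move_arm --pt "0 0 0.04 0 0 0 -1" --pt "0 0 0.055 0 0 0 -1" --pt "0 0 0.055 0 0 0 -1" --pt "0 0 0.055 0 0 0 -0.4" --pt "0 0 0.055 0 0 0 -0.4" --pt "0 0 0.055 0 0 0 -0.4" --pt "0 0 0.055 0 0 0 -0.4"

```text
t: 6.58
eef_pos: [0.4877, 0.1652, 0.0176]
orientation: [3.142, -0.0, 1.171]
contact_force: [-0.2, 0.3, -0.7]
finger_gap: 0.297
finger_force: 0.0
```

Call:
move_arm --pt "0 0 -0.3 0 0 0 -0.4" --pt "0 0 -1 0 0 0 -0.2" --pt "0 0 -1 0 0 0 0" --pt "0 0 -1 0 0 0 0"

```text
t: 6.92
eef_pos: [0.4898, 0.1663, 0.1012]
orientation: [3.137, -0.004, 1.171]
contact_force: [0.8, 0.9, -0.5]
finger_gap: 0.5
finger_force: 0.0
```

Call:
move_arm --pt "0.75 -0.36 0 0 0 -0.28 0" --pt "0.75 -0.36 0 0 0 -0.28 0" --pt "0.75 -0.36 0 0 0 -0.28 0" --pt "0.75 -0.36 0 0 0 -0.28 0" --pt "0.75 -0.36 0 0 0 -0.28 0" --pt "0.75 -0.36 0 0 0 -0.28 0" --pt "0.75 -0.36 0 0 0 -0.28 0" --pt "0.75 -0.36 0 0 0 -0.28 0"

```text
t: 7.58
eef_pos: [0.4841, 0.2312, 0.0967]
orientation: [-3.14, -0.0, 2.057]
contact_force: [-0.0, 0.1, -0.4]
finger_gap: 0.493
finger_force: 0.0
```

Call:
move_arm --pt "0 0 0 0 0 -0.276 0" --pt "0 0 0 0 0 -0.276 0" --pt "0 0 0 0 0 -0.276 0" --pt "0 0 0 0 0 -0.276 0" --pt "0 0 0 0 0 -0.276 0" --pt "0 0 0 0 0 -0.276 0" --pt "0 0 0 0 0 -0.276 0" --pt "0 0 0 0 0 -0.276 0"

```text
t: 8.25
eef_pos: [0.4841, 0.2313, 0.0968]
orientation: [-3.141, -0.001, 2.919]
contact_force: [-0.6, -0.1, -0.3]
finger_gap: 0.501
finger_force: 0.0
```

Call:
move_arm --pt "0.1 0.4 0 0 0 0.002 0" --pt "0.19 0.83 0 0 0 0.002 0" --pt "0.19 0.83 0 0 0 0.002 0" --pt "0.19 0.83 0 0 0 0.002 0"

```text
t: 8.58
eef_pos: [0.4833, 0.3023, 0.0974]
orientation: [3.14, -0.001, 2.909]
contact_force: [-0.7, -1.2, -0.4]
finger_gap: 0.499
finger_force: 0.0
```

Run:
```python
from h import *
s=ctrl.read_state(); print(s["eef_pos"],s["orientation"])
k=cams.grab_frame("side"); f=cams.grab_frame("top")
a=cv2.resize(k["image"][180:290,270:370],None,fx=4,fy=4,interpolation=cv2.INTER_CUBIC); b=cv2.resize(f["image"][200:310,305:405],None,fx=4,fy=4,interpolation=cv2.INTER_CUBIC)
cv2.imwrite("pics/s3.png",np.hstack([a,b])[:,:,::-1])
```

```text
[0.48334864 0.30234954 0.097416  ] [ 3.1401873e+00 -8.3298240e-04  2.9092196e+00]
```

View pics/s3.png

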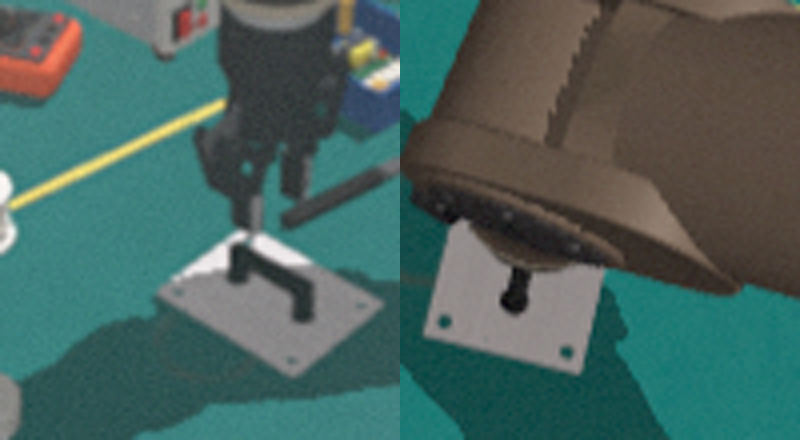

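The brush lies flat at side (340,190), and the fingers are aligned over the handle bar at about (270,265). Descending.

Call:
move_arm --pt "0 -0.03 0.4 0 0 0 0" --pt "0 -0.03 0.7 0 0 0 0" --pt "0 -0.03 0.85 0 0 0 0" --pt "0 -0.03 0.85 0 0 0 0" --pt "0 -0.03 0.85 0 0 0 0"

```text
t: 9.1
eef_pos: [0.4837, 0.2968, 0.0295]
orientation: [-3.141, -0.001, 2.91]
contact_force: [0.9, -0.3, 0.4]
finger_gap: 0.501
finger_force: 0.0
```

Call:
move_arm --pt "0 0 0 0 0 0 -1" --pt "0 0 0 0 0 0 -1" --pt "0 0 0 0 0 0 -1" --pt "0 0 0 0 0 0 -1" --pt "0 0 0 0 0 0 -1" --pt "0 0 0 0 0 0 -1" --squeeze 80

```text
t: 9.6
eef_pos: [0.4846, 0.2982, 0.0311]
orientation: [3.14, 0.002, 2.911]
contact_force: [-0.7, -1.1, 6.0]
finger_gap: 0.12
finger_force: 78.6
```

Call:
move_arm --pt "0 0 -0.15 0 0 0 -1" --pt "0 0 -0.5 0 0 0 -1" --pt "0 0 -1 0 0 0 -1" --pt "0 0 -1 0 0 0 -1" --pt "0 0 -1 0 0 0 -1" --pt "0 0 -1 0 0 0 -1"

```text
t: 10.1
eef_pos: [0.4839, 0.297, 0.11]
orientation: [-3.141, 0.001, 2.911]
contact_force: [0.3, -0.2, -2.2]
finger_gap: 0.127
finger_force: 78.4
```

Call:
move_arm --pt "0 0 -0.4 0 0 0 -1" --pt "0 0 -0.4 0 0 0 -1" --pt "0 0 -0.4 0 0 0 -1" --pt "0 0 -0.4 0 0 0 -1"

```text
t: 10.43
eef_pos: [0.4834, 0.2967, 0.1405]
orientation: [-3.14, -0.001, 2.912]
contact_force: [-0.7, -0.4, -1.9]
finger_gap: 0.121
finger_force: 78.5
```

Call:
move_arm --pt "-0.15 -0.3 0 0 0 0 -1" --pt "-0.3 -0.6 0 0 0 0 -1" --pt "-0.39 -0.82 0 0 0 0 -1" --pt "-0.39 -0.82 0 0 0 0 -1"

```text
t: 10.77
eef_pos: [0.4997, 0.2207, 0.1392]
orientation: [-3.136, -0.002, 2.907]
contact_force: [-0.3, -2.0, -1.8]
finger_gap: 0.127
finger_force: 78.5
```

Call:
move_arm --pt "-0.15 -0.3 0 0 0 0 -1" --pt "-0.3 -0.6 0 0 0 0 -1" --pt "-0.39 -0.82 0 0 0 0 -1" --pt "-0.39 -0.82 0 0 0 0 -1"

```text
t: 11.1
eef_pos: [0.5149, 0.1503, 0.1396]
orientation: [-3.137, -0.002, 2.907]
contact_force: [0.9, -0.6, -1.6]
finger_gap: 0.123
finger_force: 78.6
```

Call:
move_arm --pt "-0.15 -0.3 0 0 0 0 -1" --pt "-0.3 -0.6 0 0 0 0 -1" --pt "-0.39 -0.82 0 0 0 0 -1" --pt "-0.39 -0.82 0 0 0 0 -1"

```text
t: 11.43
eef_pos: [0.5303, 0.08, 0.1398]
orientation: [-3.138, -0.002, 2.907]
contact_force: [0.1, 0.3, -1.2]
finger_gap: 0.122
finger_force: 78.6
```

Call:
move_arm --pt "-0.15 -0.3 0 0 0 0.01 -1" --pt "-0.3 -0.6 0 0 0 0.023 -1" --pt "-0.39 -0.82 0 0 0 0.023 -1" --pt "-0.39 -0.82 0 0 0 0.023 -1" --pt "-0.39 -0.82 0 0 0 0.023 -1"

```text
t: 11.85
eef_pos: [0.5451, 0.0131, 0.1405]
orientation: [-3.141, -0.002, 2.838]
contact_force: [-0.2, 0.7, -1.9]
finger_gap: 0.123
finger_force: 78.6
```

Call:
move_arm --pt "0 0 0.2 0 0 0 -1" --pt "0 0 0.45 0 0 0 -1" --pt "0 0 0.57 0 0 0 -1" --pt "0 0 0.57 0 0 0 -1" --pt "0 0 0.57 0 0 0 -1"

```text
t: 12.27
eef_pos: [0.545, 0.0148, 0.0957]
orientation: [3.141, -0.002, 2.841]
contact_force: [-0.4, -0.3, -1.3]
finger_gap: 0.12
finger_force: 78.6
```

Run:
```python
from h import *
s=ctrl.read_state(); print(s["eef_pos"],s["orientation"])
k=cams.grab_frame("side"); f=cams.grab_frame("top"); np.save("k1.npy",k,allow_pickle=True);np.save("f1.npy",f,allow_pickle=True)
a=cv2.resize(k["image"][155:235,320:400],None,fx=5,fy=5,interpolation=cv2.INTER_CUBIC); b=cv2.resize(f["image"][195:275,420:500],None,fx=5,fy=5,interpolation=cv2.INTER_CUBIC)
cv2.imwrite("pics/s4.png",np.hstack([a,b])[:,:,::-1])
```

```text
[0.5449813  0.01476225 0.0956518 ] [ 3.14143520e+00 -1.50797591e-03  2.84126644e+00]
```

View pics/s4.png

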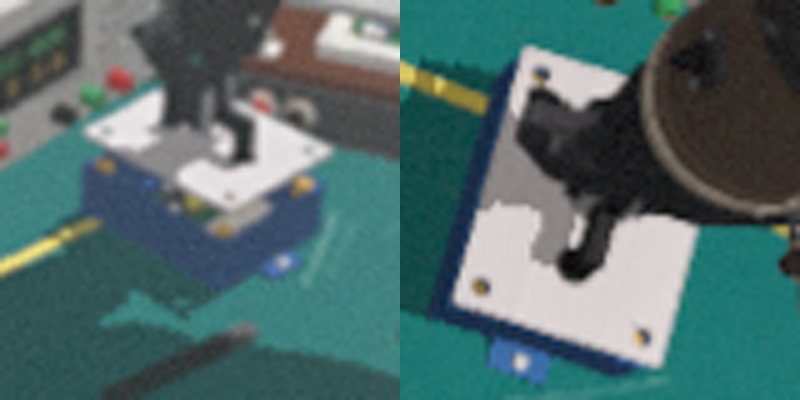

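Top panel: cover holes are at (141,75), (80,287) and (241,338), with brass visible through them. Side panel: holes at (108,131), (231,196) and (309,150). The cover is level over the enclosure. Measuring the offset.

```bash
cat > off.py <<'E'
from m import *
import sys
f=np.load(sys.argv[1],allow_pickle=True).item();im=f["image"].astype(int)
x0,y0,zt=float(sys.argv[2]),float(sys.argv[3]),float(sys.argv[4])
T=np.array([(54,39),(-54,39),(-54,-39)])/1e3
pts=eval(sys.argv[5]); E=eval(sys.argv[6])
R=[]
for p in pts:
    u,v=x0+(p[0]+.5)/5-.5,y0+(p[1]+.5)/5-.5; u0,v0=int(round(u)),int(round(v)); s=im[v0-3:v0+4,u0-3:u0+4].sum(2)
    w=np.clip(np.percentile(s,75)*.93-s,0,None); yy,xx=np.mgrid[-3:4,-3:4]; R.append((u0+(w*xx).sum()/w.sum(),v0+(w*yy).sum()/w.sum()))
    print(np.round((u,v),2),np.round(R[-1],2))
c,s=np.cos(E[2]),np.sin(E[2]);Rm=np.array([[c,-s],[s,c]])
for q in ([(x0+(p[0]+.5)/5-.5,y0+(p[1]+.5)/5-.5) for p in pts],R):
    P=np.array([plane(f,*p,zt)[:2] for p in q]); 
    Tc=T-T.mean(0); p0,a,r=fit(P,Tc); Ra=np.array([[np.cos(a),-np.sin(a)],[np.sin(a),np.cos(a)]])
    o=p0-Ra@T.mean(0); print("cover",o,a,r,"err world mm",(o-E[:2])*1e3,"dyaw",a-E[2])
E
python3 off.py f1.npy 420 195 0.0675 "[(141,75),(80,287),(241,338)]" "(.54660,.01005,-.305)"
echo side
python3 - <<'E'
from m import *
k=np.load("k1.npy",allow_pickle=True).item()
T=np.array([(54,39),(-54,39),(-54,-39)])/1e3
P=np.array([plane(k,320+(p[0]+.5)/5-.5,155+(p[1]+.5)/5-.5,.0675)[:2] for p in ((108,131),(231,196),(309,150))])
p0,a,r=fit(P,T-T.mean(0));Ra=np.array([[np.cos(a),-np.sin(a)],[np.sin(a),np.cos(a)]]);print(p0-Ra@T.mean(0),a,r)
E
```

```text
[447.8 209.6] [447.72 211.23]
[435.6 252. ] [435.83 251.84]
[467.8 262.2] [468.32 261.88]
cover [0.54425931 0.01321226] -0.30446438716772994 [0.08314798 0.1496748  0.07014913] err world mm [-2.34069459  3.16225804] dyaw 0.0005356128322700493
cover [0.54351207 0.01286835] -0.29296927693511043 [2.98214306 1.67308487 1.36128598] err world mm [-3.08793136  2.8183506 ] dyaw 0.012030723064889559
side
[0.54251095 0.01508354] -0.2944181624240142 [0.25998155 0.50281025 0.47838987]
```

Run:
```python
from m import *
f=np.load("top0.npy",allow_pickle=True).item();k=np.load("side0.npy",allow_pickle=True).item()
E=(.5455,.0122,-.303)
c,s=np.cos(E[2]),np.sin(E[2]);T=[(54,39),(54,-39),(-54,39),(-54,-39)]
rows=[]
for F in (f,k):
    t=[]
    for x,y in T:
        X=[E[0]+(c*x-s*y)/1e3,E[1]+(s*x+c*y)/1e3,.04]; u,v=proj(F,X); u0,v0=int(u)-7,int(v)-7; print((u0,v0),np.round((u,v),2))
        t.append(cv2.resize(F["image"][v0:v0+16,u0:u0+16],(200,200),interpolation=cv2.INTER_CUBIC))
    rows.append(np.hstack(t))
cv2.imwrite("pics/b.png",np.vstack(rows)[:,:,::-1])
```

```text
(437, 204) [444.93 211.89]
(468, 214) [475.78 221.5 ]
(426, 246) [433.13 253.2 ]
(457, 256) [464.44 263.16]
(333, 180) [340.53 187.01]
(349, 171) [356.31 178.42]
(357, 193) [364.58 200.31]
(373, 183) [380.3  190.99]
```

View pics/b.png

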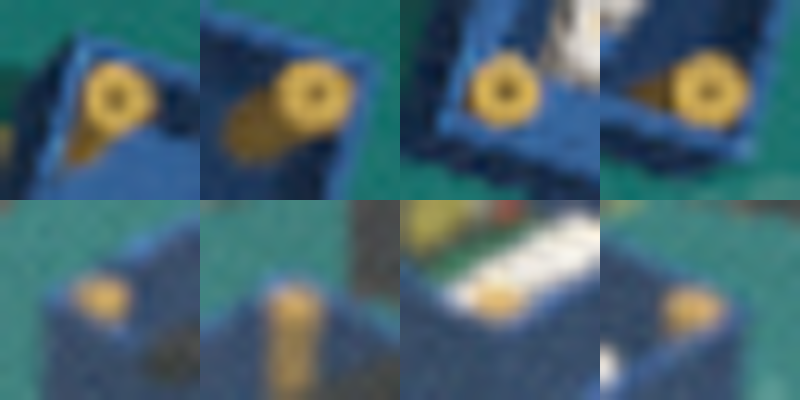

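Bores are clear in the top tiles at (118,97), (115,93), (107,91) and (110,90). In the side tiles the brass faces are at (103,97), (97,103), (98,99) and (93,108).

Run:
```python
from m import *
f=np.load("top0.npy",allow_pickle=True).item();k=np.load("side0.npy",allow_pickle=True).item()
T=np.array([(54,39),(54,-39),(-54,39),(-54,-39)])/1e3
for F,o,p in ((f,[(437,204),(468,214),(426,246),(457,256)],[(118,97),(115,93),(107,91),(110,90)]),(k,[(333,180),(349,171),(357,193),(373,183)],[(103,97),(97,103),(98,99),(93,108)])):
    print(fit([plane(F,a[0]+(b[0]+.5)/12.5-.5,a[1]+(b[1]+.5)/12.5-.5,.04) for a,b in zip(o,p)],T))
```

```text
(array([0.54671538, 0.00979579]), np.float64(-0.30393930207875774), array([0.32777528, 0.18376463, 0.31676251, 0.20057648]))
(array([0.54505191, 0.01367919]), np.float64(-0.30292678977947546), array([1.11369469, 0.85294163, 0.78127574, 0.9331035 ]))
```

Call:
move_arm --pt "-0.046 -0.034 0.05 0 0 0 -1" --pt "-0.046 -0.034 0.13 0 0 0 -1" --pt "-0.046 -0.034 0.13 0 0 0 -1" --pt "-0.046 -0.034 0.13 0 0 0 -1" --pt "-0.046 -0.034 0.13 0 0 0 -1" --pt "-0.046 -0.034 0.13 0 0 0 -1"

```text
t: 12.87
eef_pos: [0.5483, 0.0099, 0.0857]
orientation: [3.141, 0.0, 2.84]
contact_force: [0.0, 0.2, -0.4]
finger_gap: 0.121
finger_force: 78.6
```

Run:
```python
from h import *
s=ctrl.read_state(); print(s["eef_pos"],s["orientation"],s["t"],s["contact_force"],s["wrist_torque"])
k=cams.grab_frame("side"); f=cams.grab_frame("top"); np.save("k2.npy",k,allow_pickle=True);np.save("f2.npy",f,allow_pickle=True)
a=cv2.resize(k["image"][155:235,320:400],None,fx=5,fy=5,interpolation=cv2.INTER_CUBIC); b=cv2.resize(f["image"][195:275,420:500],None,fx=5,fy=5,interpolation=cv2.INTER_CUBIC)
cv2.imwrite("pics/s5.png",np.hstack([a,b])[:,:,::-1])
```

```text
[0.54826156 0.00990613 0.08566158] [3.14148227e+00 1.78533971e-04 2.83953351e+00] 12.8667 [ 0.02382531  0.15195658 -0.38186746] [0.01540423 0.02915511 0.01062857]
```

View pics/s5.png

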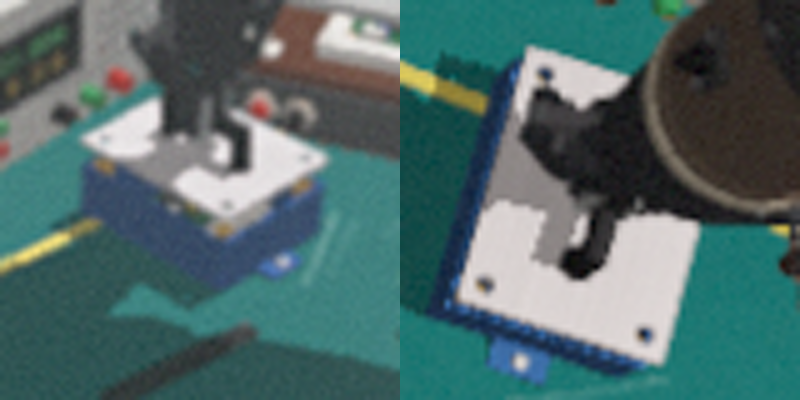

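Top holes are now at (145,74), (84,284), (245,334), and side holes at (106,139), (227,205), (307,158). This was my tenth and last picture; the rest are numbers.

```bash
python3 - <<'E'
from m import *
f=np.load("f2.npy",allow_pickle=True).item();k=np.load("k2.npy",allow_pickle=True).item()
T=np.array([(54,39),(-54,39),(-54,-39)])/1e3;Tm=T.mean(0)
for z in (.058,.059,.060,.061):
  for n,F,x0,y0,pp,E in (("top",f,420,195,[(145,74),(84,284),(245,334)],(.5467,.0098,-.304)),("side",k,320,155,[(106,139),(227,205),(307,158)],(.5451,.0137,-.303))):
    P=np.array([plane(F,x0+(p[0]+.5)/5-.5,y0+(p[1]+.5)/5-.5,z)[:2] for p in pp])
    p0,a,r=fit(P,T-Tm);Ra=np.array([[np.cos(a),-np.sin(a)],[np.sin(a),np.cos(a)]]);o=p0-Ra@Tm
    print(n,z,np.round((o-E[:2])*1e3,2),round(a-E[2],4),np.round(r,2))
# side-view height: 13mm-scale check via hole spacing in top
from h import ray
E
python3 off.py f2.npy 420 195 0.0595 "[(145,74),(84,284),(245,334)]" "(.5467,.0098,-.304)"
```

```text
top 0.058 [ 0.62 -1.35] 0.0014 [0.18 0.51 0.35]
side 0.058 [ 0.32 -2.35] 0.004 [0.05 0.55 0.58]
top 0.059 [ 0.44 -1.05] 0.0014 [0.2  0.47 0.34]
side 0.059 [-0.27 -0.94] 0.004 [0.12 0.53 0.51]
top 0.06 [ 0.26 -0.75] 0.0014 [0.25 0.43 0.35]
side 0.06 [-0.86  0.48] 0.004 [0.21 0.51 0.45]
top 0.061 [ 0.08 -0.45] 0.0014 [0.31 0.39 0.36]
side 0.061 [-1.45  1.89] 0.004 [0.31 0.49 0.39]
[448.6 209.4] [448.58 210.13]
[436.4 251.4] [436.58 251.42]
[468.6 261.4] [468.47 261.46]
cover [0.54705032 0.00889766] -0.30256912225771165 [0.2248363  0.44780707 0.34406389] err world mm [ 0.35031714 -0.90234084] dyaw 0.001430877742288339
cover [0.54639499 0.00890036] -0.30208001385705774 [1.28562538 0.55688204 0.72962662] err world mm [-0.30501043 -0.89964356] dyaw 0.0019199861429422538
```

Both views agree at plate top 59 mm (underside 55 mm) with about -0.9 mm y error. One small correction.

Call:
move_arm --pt "0.003 0.011 0 0 0 0 -1" --pt "0.003 0.011 0 0 0 0 -1" --pt "0.003 0.011 0 0 0 0 -1" --pt "0.003 0.011 0 0 0 0 -1" --pt "0.003 0.011 0 0 0 0 -1" --pt "0.003 0.011 0 0 0 0 -1" --pt "0.003 0.011 0 0 0 0 -1" --pt "0.003 0.011 0 0 0 0 -1"

```text
t: 13.63
eef_pos: [0.5482, 0.0107, 0.0855]
orientation: [-3.142, 0.0, 2.839]
contact_force: [-0.2, 0.1, -0.3]
finger_gap: 0.116
finger_force: 78.6
```

Run:
```python
from m import *
a=np.load("f2.npy",allow_pickle=True).item();k0=np.load("side0.npy",allow_pickle=True).item()
b=cams.grab_frame("top");k=cams.grab_frame("side")
# hole shift since last picture (template match of the hole patches)
for u,v in ((436,251),(468,261)):
    t=a["image"][v-6:v+7,u-6:u+7]; S=b["image"][v-10:v+11,u-10:u+11]
    r=cv2.matchTemplate(cv2.resize(S,None,fx=8,fy=8,interpolation=cv2.INTER_CUBIC),cv2.resize(t,None,fx=8,fy=8,interpolation=cv2.INTER_CUBIC),cv2.TM_CCOEFF_NORMED)
    l=cv2.minMaxLoc(r)[3]; p=(u+l[0]/8-4,v+l[1]/8-4); print((plane(b,*p,.059)-plane(b,u,v,.059))*1e3)
# brush, lying dark bar on mat in side view; check its spot
P=proj(k,[.4877,.165,.01]); print(P,k["image"][int(P[1]),int(P[0])])
print({q:ctrl.read_state()[q] for q in("eef_pos","orientation","contact_force","finger_force","t")})
```

```text
[-0.01165683  0.88982584  0.        ]
[0.29026687 0.57562983 0.        ]
[355.88310873 226.04059494] [48 61 58]
{'eef_pos': array([0.54824985, 0.01070474, 0.0854981 ]), 'orientation': array([-3.14155424e+00,  2.35904272e-05,  2.83945312e+00]), 'contact_force': array([-0.98661485, -0.40398359, -1.11450905]), 'finger_force': 78.6016309261322, 't': 13.7333}
```

The correction took: the holes moved about +0.7 mm in y. The brush is on the mat and the cover is held steady, so I'm handing in.

```bash
python3 -c "
from rig import ctrl
print(ctrl.finish_job())"
```

```text
the job is handed in; nothing more can be done
None
```

The job is handed in at about 13.7 s: the brush lies flat on the mat clear of the enclosure, and the cover is held level about 15 mm above it, holes over the threads to within about 1 mm by the camera measurements.

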